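# Set the wax warmer to two bars and start it

### The job

Get the wax warmer going at medium heat: push the upright tab of its heat selector round, without forcing it, until the selector clicks in at the two-bar mark, and only then press the start key on the same panel fully down and let it come back up. It is all done with the fingertips; nothing is picked up, and the candles, jug and other loose things stay as they are.

Things in the scene. Friction and masses are not known exactly. Their poses are not given: they have to be found in the camera images.
- warmer: bench wax warmer, fixed: a low steel box 240 mm deep (its x), 470 mm wide (its y, from -105 to +365 mm) and 70 mm high. Origin at bench level under the selector's axis; its z up, its x away from the operator (robot) side, its y to the left. Right part: flat aluminium control panel, top 70 mm up. Left part (y 117 to 353 mm): dark heated plate, top 76 mm up
- heat_selector (a joint): heat selector's angle: 0 = off (open-ring mark), 0.698 = one bar, 1.396 = two bars, 2.094 = three bars; grows clockwise seen from above, stops just beyond off and three bars. A sprung click holds it at each mark and half-way between two marks tips over to the next one, drawing it in by itself. Each step takes about 4 N at the tab
- selector_hub (a point): centre of the top of the selector's hub, on its upright turning axis (that of the warmer's origin). The selector is a black lever: round hub 52 mm across, top 26 mm above the panel; one arm 10 mm wide, its top 20 mm above the panel, runs from the hub out to the tab
- tab (a point): the selector's upright tab at the end of its lever, turning with it: 18 mm along the lever (48 to 66 mm from the selector's axis), 10 mm across, from 6 to 40 mm above the panel, with a white line on top. This point is the tab's centre, 57 mm from the axis and 23 mm above the panel
- mark_two_bars (a point): the two-bar mark: middle of two parallel dark strokes, each 18 by 3.5 mm, printed on the panel (70 mm above the bench), 86 mm from the selector's axis. Clockwise from above the marks are: open ring (off), one stroke, two, three, 40 degrees apart; the tab stands inside the mark it selects
- start_key_top (a point): centre of the top of the start key: a round grey spring push key 28 mm across in a dark ring, in the near right corner of the control panel. It is pressed straight down
- start_key (a joint): travel of the start key in m: 0 = up, 0.006 = fully down (5 N); it springs back
- jug_mid (a point): centre, half-way up, of a loose open steel wax jug with one side handle, 96 mm across, 125 mm high, on the heated plate; only a bystander
- votive_mould_mid (a point): centre, half-way up, of a loose small aluminium cup mould, 56 mm across, 55 mm high, on the heated plate; only a bystander
- tealight_mid (a point): centre, half-way up, of a loose tealight in its aluminium cup, 38 mm across, 16 mm high, on the near left of the warmer's control panel; only a bystander
- short_candle_mid (a point): centre, half-way up, of a loose candle 58 mm across, 95 mm high, on the bench close to the right side of the warmer; only a bystander
- tall_candle_a_mid (a point): centre, half-way up, of a loose pillar candle 64 mm across, 235 mm high, on the bench to the right; only a bystander
- tall_candle_b_mid (a point): centre, half-way up, of a loose pillar candle 64 mm across, 235 mm high, on the bench to the left; only a bystander
- carving_knife_mid (a point): middle of a loose carving knife with a wooden handle, 180 mm long, 18 mm high, lying on the bench on the robot's side of the warmer; only a bystander
- wick_spool_mid (a point): centre, half-way up, of a loose wick spool, 60 mm across, 60 mm high, on the bench to the right; only a bystander

How it is judged:
By the outcome, as a careful person would: the job done as asked, in the order asked, and still so for the second after the job is handed in, with the robot touching nothing.
It also fails if it takes over 54 s, if anything falls off the work surface, if the arm or the gripper's body presses on something with over 40 N, if the wrist force passes 120 N, or if a joint passes its speed limit or range.

### The arm

A 6-joint arm with a two-finger parallel gripper is mounted at the origin on the work surface. World frame = base frame: x ahead of the robot, y to its left, z up, the work surface at z = 0. Lengths are in m, angles in rad, forces in N, time in s.
With the tool pointing down it reaches from about 0.3 to 0.95 m from the base axis. Payload 3.1 kg.
Tool frame: the origin (TCP) lies between the finger pads; the fingertips stand 8 mm ahead of it and the grasp point (between the pads) lies 11 mm behind it; z points along the fingers, y is the line along which they close (so a half turn about z gives the same grasp; the last joint's range is limited). The gripper opens to 85 mm and grips with 20 to 120 N. Pads are 22 mm wide; open, the fingers measure 114 mm over their backs; the gripper's body (76 mm by 85 mm) begins 54 mm behind the grasp point. The pads swing forward as they close: fully open they stand 13 mm farther back than shut.
Start: joints at [-1.4, 0.308, 1.634, -0, 1.2, -0.07], TCP at [0.149, -0.607, 0.239] pointing down, gripper open.
Joint ranges: [-3.06, 3.06], [-0.79, 1.96], [0.05, 2.63], [-1.19, 4.34], [0.05, 2.64], [-2.94, 2.94]. Speed limits (rad/s): [2.79, 2.79, 3.14, 3.14, 3.14, 3.14].

### API

Orientations are given as a unit quaternion [w, x, y, z].
In Python, from station import bot gives the robot as it stands.
- The arm moves only by the shell command python3 -m handwheel 'ROWS' [FORCE]. ROWS is text: rows parted by semicolons, each of 7 numbers parted by spaces: the shift along the tool's x, y, z in units of 25 mm (1.0 is 25 mm), then the turn, a rotation vector about the tool's x, y, z in units of 8 degrees (1.0 is 8 degrees), then the closure, from 0 (fully open) to 1 (shut). In form: dx dy dz rx ry rz fingers; .... A call has 1 to 20 rows; each row is the pose to reach, as a shift and turn from the pose commanded when the call began, along the tool's axes at that moment; what a row does not reach only later rows make up. A row lasts 1/8 s, in which the tool goes at most 62.5 mm and 10.7 degrees, less where a joint would pass 70% of its speed; a pose out of reach is approached as far as the arm can. A call with a gripper value outside its range is refused whole. The fingers move at their own pace and stop on an object; FORCE is the grip in N (left out, the last holds). Time passes only in rows, so rows that repeat a pose let the fingers close. It gives the time, the measured TCP pose, the force, the opening and the grip force at its end, in the units of the state.
- bot.sense(): the state, without advancing time (a new reading comes with each control period).
- bot.get_image(name): name is "scene" or "side" or "wrist"; returns the picture (400x640x3 uint8, blue, green, red); there is no depth.
- bot.get_calibration(name): a dict with "camera_matrix" (3x3 intrinsics, pixels), "rvec" (rotation vector, rad) and "tvec" (3), from world to camera coordinates, as OpenCV has them; the wrist camera has in their place "tool_from_camera" (4x4, takes a point from camera to tool coordinates, whose origin is the TCP and whose axes are the flange's). Camera axes: x right, y down, z forward; pixel columns grow to the right and rows downward; lengths in m; the calibration is good to about 2 mm. A picture is of the moment at which its call begins: read the wrist's pose just before it. get_calibration takes no time and is no camera call.
- bot.finish_job(): hands the job in; it is judged then, once.
The state is a dict: "time_s": time; "joints": joint angles; "qd": joint speeds; "joint_efforts": joint torques, N m; "tool_pos": TCP position; "orientation": TCP orientation; "ft_force": force on the tool from outside, world axes, zero at the start; "torque": the same for the moment, N m; "opening": finger opening in m; "grasp_force": force on a finger pad.
Only numpy, scipy, OpenCV 4.12 (cv2) and the standard library are available. Lean on these libraries where they do the work, as an engineer would, in place of code of your own. Each camera call takes 0.05 s, during which the arm holds its last target. There are 200 camera calls.

## Working session

There is one attempt and no reset: what is moved stays moved. The work goes in short steps, Python scripts to look and compute and a shell command to move; the robot and the scene stay as the last step left them, time stands still between calls to the robot, and variables do not carry over. Pictures are saved under pics/ and viewed, at most 10 in all, crops included, and the job is handed in when it is done.

```bash
mkdir -p pics; python3 - <<'E'
from station import bot
import cv2
for n in ("scene","side"):
    cv2.imwrite(f"pics/{n}1.png",bot.get_image(n))
    c=bot.get_calibration(n);print(n,c)
s=bot.sense();print(s["time_s"],s["tool_pos"],s["orientation"])
E
```

```text
scene {'camera_matrix': array([[481.38032182,   0.        , 322.21885989],
       [  0.        , 481.38032182, 204.43242618],
       [  0.        ,   0.        ,   1.        ]]), 'rvec': array([ 1.78128668,  1.66831473, -0.73368168]), 'tvec': array([-0.0791271 , -0.28601609,  1.83393245])}
side {'camera_matrix': array([[515.51059115,   0.        , 316.78559554],
       [  0.        , 515.51059115, 208.56614963],
       [  0.        ,   0.        ,   1.        ]]), 'rvec': array([ 0.64646664, -2.69975274,  1.07943314]), 'tvec': array([0.51289065, 0.23434339, 1.31263557])}
0.1 [ 0.1489139  -0.60627284  0.23817955] [-1.02933460e-03  9.92762087e-01  1.20093204e-01 -4.46093249e-05]
```

View pics/scene1.png

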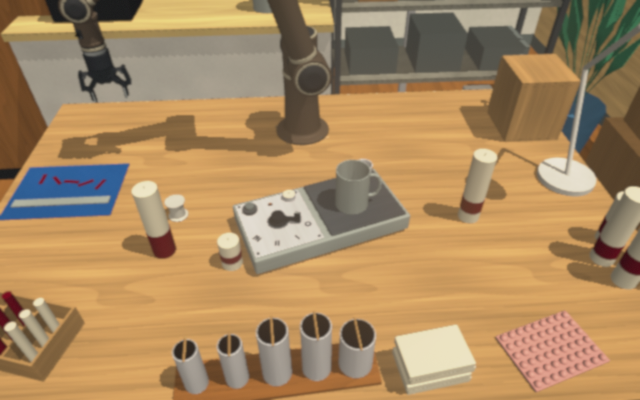

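View pics/side1.png

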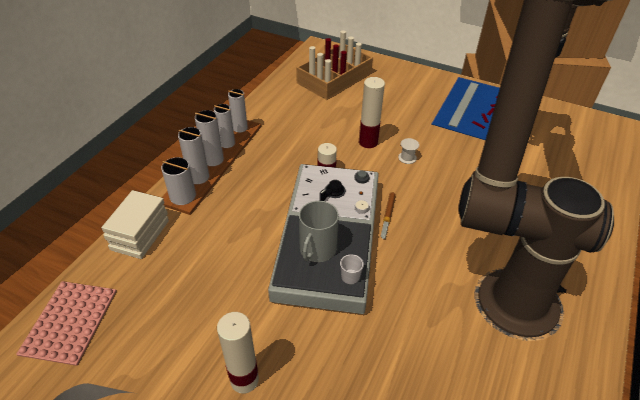

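The warmer is centred near (320,215) in scene and (325,235) in side. The panel is at its robot-right end and the selector is near (280,218) in scene and (333,190) in side. I'll zoom in on both.

```bash
python3 - <<'E'
import cv2,numpy as np
a=cv2.imread("pics/scene1.png")[170:270,225:345]; b=cv2.imread("pics/side1.png")[155:255,280:400]
a=cv2.resize(a,None,fx=6,fy=6,interpolation=cv2.INTER_CUBIC);b=cv2.resize(b,None,fx=6,fy=6,interpolation=cv2.INTER_CUBIC)
cv2.imwrite("pics/za.png",a);cv2.imwrite("pics/zb.png",b)
E
```

```text
(no output)
```

View pics/za.png

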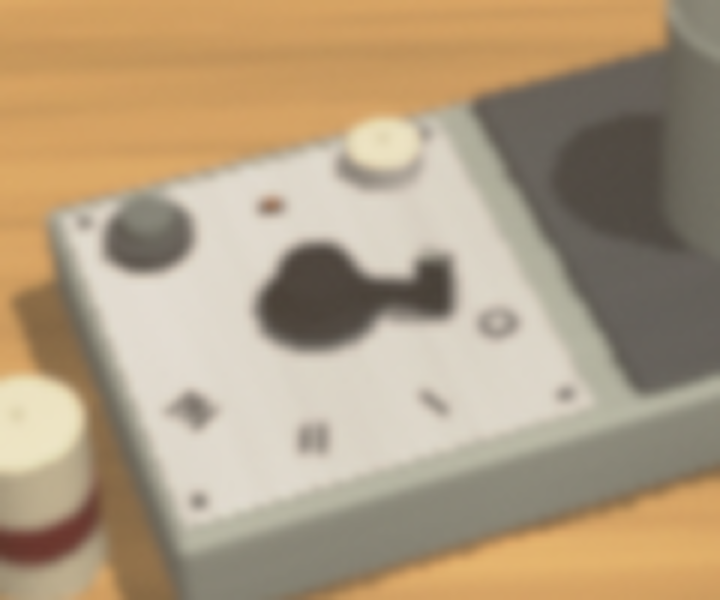

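View pics/zb.png

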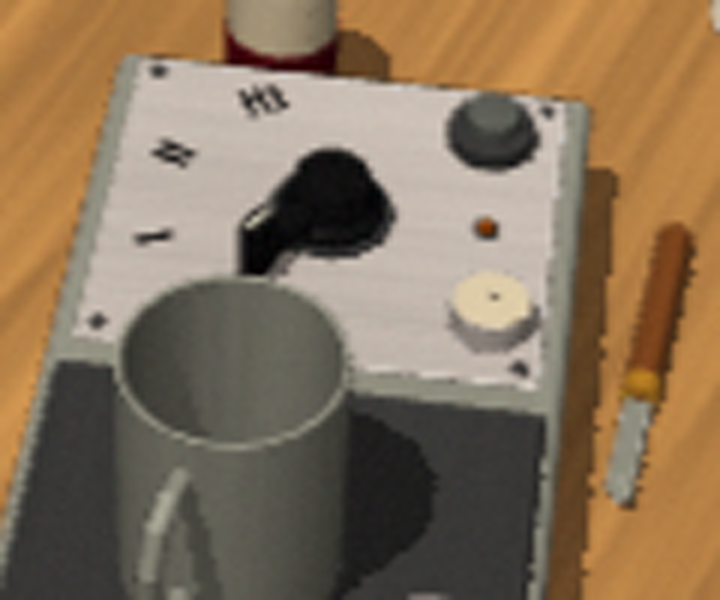

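Key points in the zooms (scene crop, side crop):

| Point | Scene crop | Side crop |
|---|---|---|
| Ring mark | (498,322) | not visible |
| One-bar mark | (434,403) | (153,237) |
| Two-bar mark | (313,438) | (174,153) |
| Three-bar mark | (191,410) | (263,99) |
| Start key top | (150,210) | (497,115) |
| Tab top | (435,258) | (255,220) |

The selector is at off.

```bash
cat > h.py <<'E'
from station import bot
import cv2,numpy as np
from scipy.optimize import least_squares
off={"scene":(225,170),"side":(280,155)}
def full(n,p): return (np.array(p,float)+.5)/6-.5+off[n]
def proj(n,P):
    c=bot.get_calibration(n);return cv2.projectPoints(np.array(P,float).reshape(-1,3),c["rvec"],c["tvec"],c["camera_matrix"],None)[0].reshape(-1,2)
E
python3 - <<'E'
from h import *
obs=[("scene",0,(498,322)),("scene",1,(434,403)),("scene",2,(313,438)),("scene",3,(191,410)),("side",1,(153,237)),("side",2,(174,153)),("side",3,(263,99))]
def mk(q,k): a=q[2]-k*np.radians(40);return [q[0]+.086*np.cos(a),q[1]+.086*np.sin(a),.07]
def r(q): return np.concatenate([proj(n,mk(q,k))[0]-full(n,p) for n,k,p in obs])
best=min((least_squares(r,[.5,-.1,a]) for a in np.arange(-3,3,.7)),key=lambda s:s.cost)
q=best.x;print("center",q,"res",best.fun.round(2))
for k in range(4):print(k,np.round(mk(q,k),4))
def tri(ps):
    s=least_squares(lambda P:np.concatenate([proj(n,P)[0]-full(n,p) for n,p in ps.items()]),[.5,-.1,.08]);return s.x.round(4),s.fun.round(1)
print("key",tri({"scene":(150,210),"side":(497,115)}))
print("hub",tri({"scene":(318,262),"side":(333,178)}))
print("tab",tri({"scene":(435,258),"side":(255,220)}))
print("tealight",tri({"scene":(383,143),"side":(494,297)}))
print("nr",tri({"scene":(50,215),"side":(590,105)}),"fr",tri({"scene":(183,553),"side":(128,58)}))
E
```

```text
center [ 0.56027066 -0.08383262  1.36492804] res [-0.09 -0.04  0.08 -0.2  -0.14 -0.13  0.29 -0.33 -0.02 -0.25 -0.24 -0.24
 -0.15 -0.12]
0 [5.779e-01 4.000e-04 7.000e-02]
1 [ 0.6279 -0.0306  0.07  ]
2 [ 0.6462 -0.0865  0.07  ]
3 [ 0.6244 -0.1411  0.07  ]
key (array([ 0.5089, -0.1641,  0.0885]), array([-0., -0., -0.,  0.]))
hub (array([ 0.5581, -0.0822,  0.095 ]), array([ 0.1,  0.1,  0.1, -0.1]))
tab (array([ 0.5727, -0.0274,  0.1083]), array([ 0.,  0.,  0., -0.]))
tealight (array([ 0.4627, -0.0522,  0.0853]), array([-0.3, -0.3, -0.3,  0.3]))
nr (array([ 0.4799, -0.218 ,  0.0626]), array([-0.2, -0.2, -0.2,  0.2])) fr (array([ 0.7027, -0.1442,  0.0612]), array([-0.3, -0.2, -0.3,  0.3]))
```

```bash
python3 - <<'E'
from h import *
print(bot.get_calibration("wrist")["tool_from_camera"].round(3))
c=np.array([.5603,-.0838])
def tri(name,ps):
    s=least_squares(lambda P:np.concatenate([proj(n,P)[0]-np.array(p) for n,p in ps.items()]),[.5,-.1,.08]);print(name,s.x.round(3),s.fun.round(1))
tri("jugtop",{"scene":(353,170),"side":(319,215)})
tri("tallA top",{"scene":(146,190),"side":(373,83)})
tri("tallB top",{"scene":(484,156),"side":(234,320)})
tri("short top",{"scene":(228.5,241),"side":(327,150)})
E
```

```text
[[-0.    -0.962 -0.274  0.07 ]
 [ 1.     0.    -0.    -0.001]
 [ 0.    -0.274  0.962 -0.136]
 [ 0.     0.     0.     1.   ]]
jugtop [0.505 0.132 0.198] [-0.3 -0.2 -0.3  0.2]
tallA top [ 0.59  -0.409  0.23 ] [-0.2 -0.2 -0.2  0.3]
tallB top [0.513 0.487 0.236] [-1.5 -0.7 -1.   0.6]
short top [ 0.648 -0.214  0.087] [-0.1 -0.1 -0.1  0.1]
```

```bash
cat >> h.py <<'E'
from scipy.spatial.transform import Rotation as R
def rows(targets):
    s=bot.sense();w,x,y,z=s["orientation"];r0=R.from_quat([x,y,z,w])
    print("now",s["time_s"],s["tool_pos"].round(4) if hasattr(s["tool_pos"],'round') else s["tool_pos"],"F",np.round(s["ft_force"],1),"open",s["opening"])
    for (X,Y,Z,yaw) in targets:
        a=np.radians(yaw);rt=R.from_matrix(np.array([[np.cos(a),np.sin(a),0],[np.sin(a),-np.cos(a),0],[0,0,-1.]]))
        d=r0.inv().apply(np.array([X,Y,Z])-s["tool_pos"])/.025
        v=np.degrees((r0.inv()*rt).as_rotvec())/8
        print(*np.round(np.r_[d,v],2))
E
python3 -c "
from h import *
rows([(.545,-.019,.30,100),(.545,-.019,.30,168.2)])"
```

```text
now 0.1 [ 0.1489 -0.6063  0.2382] F [ 0.6 -0.6  0.2] open 0.08561369249144583
20.99 -19.04 -2.43 -0.01 -0.01 -10.78
20.99 -19.04 -2.43 -0.0 -0.02 -19.3
```

```bash
python3 -m handwheel '0 0 -2.4 0 0 0 1; 3 -2.7 -2.43 0 0 -1.5 1; 6 -5.4 -2.43 0 0 -3 1; 9 -8.1 -2.43 0 0 -4.5 1; 12 -10.8 -2.43 0 0 -6 1; 15 -13.5 -2.43 0 0 -7.5 1; 18 -16.2 -2.43 0 0 -9 1; 20.99 -19.04 -2.43 0 0 -10.3 1; 20.99 -19.04 -2.43 0 0 -11.6 1; 20.99 -19.04 -2.43 0 0 -12.9 1; 20.99 -19.04 -2.43 0 0 -14.2 1; 20.99 -19.04 -2.43 0 0 -15.5 1; 20.99 -19.04 -2.43 0 0 -16.8 1; 20.99 -19.04 -2.43 0 0 -18.1 1; 20.99 -19.04 -2.43 0 0 -19.3 1; 20.99 -19.04 -2.43 0 0 -19.3 1; 20.99 -19.04 -2.43 0 0 -19.3 1; 20.99 -19.04 -2.43 0 0 -19.3 1' 30
python3 - <<'E'
from h import *
s=bot.sense();cv2.imwrite("pics/w1.png",bot.get_image("wrist"));print(s["joints"],s["orientation"])
rows([(.545,-.019,.10,168.2)])
# predicted pixels of c, key, tab in wrist image
w,x,y,z=s["orientation"];T=np.eye(4);T[:3,:3]=R.from_quat([x,y,z,w]).as_matrix();T[:3,3]=s["tool_pos"]
c=bot.get_calibration("wrist");M=np.linalg.inv(T@c["tool_from_camera"])
for n,P in dict(hub=(.5603,-.0838,.096),key=(.5089,-.1641,.0885),tabtop=(.572,-.028,.11),two=(.6462,-.0865,.07),ring=(.5779,.0004,.07)).items():
    p=M@np.r_[P,1];u=c["camera_matrix"]@p[:3];print(n,(u[:2]/u[2]).round(0),p[2].round(3))
E
```

```text
time_s: 2.35
tool_pos: [0.5449, -0.0196, 0.2997]
orientation: [-0.0, 0.103, 0.995, -0.0]
ft_force: [-0.8, 0.8, -0.6]
opening: -0.0002
grasp_force: 0.0
[-1.15833257e-01  1.02515554e-01  1.75649832e+00 -1.59733319e-05
  1.28315356e+00 -1.47946744e+00] [-2.87463656e-04  1.03393691e-01  9.94640469e-01 -4.13622547e-06]
now 2.4 [ 0.545  -0.0196  0.2998] F [-0.2  0.2  1. ] open -4.343165965478669e-05
0.0 0.02 7.99 0.0 -0.0 -0.01
hub [262. 199.] 0.353
key [181. 168.] 0.351
tabtop [314. 203.] 0.34
two [281. 258.] 0.401
ring [339. 193.] 0.378
```

View pics/w1.png

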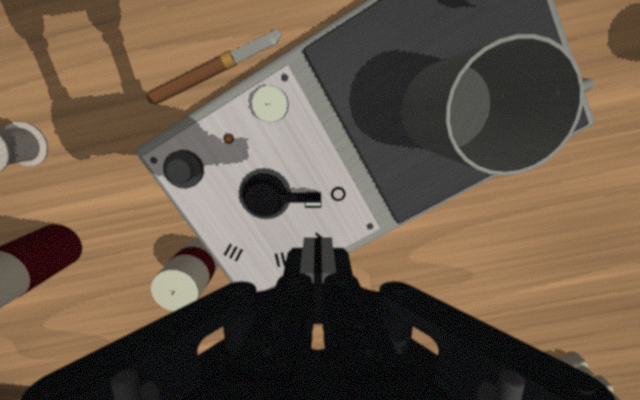

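The wrist view agrees with my estimates: hub near (264,195), ring mark (338,194), key (183,168), tab near (312,203). Next I lower the closed fingers behind the tab.

```bash
python3 -m handwheel '0 0 2 0 0 0 1; 0 0 4 0 0 0 1; 0 0 5.5 0 0 0 1; 0 0 6.8 0 0 0 1; 0 0 7.6 0 0 0 1; 0 0 8 0 0 0 1; 0 0 8 0 0 0 1'
python3 - <<'E'
from h import *
cv2.imwrite("pics/w2.png",bot.get_image("wrist"))
c=np.array([.5603,-.0838])
def tool(phi,gap,r=.060):
    a=np.radians(phi);p=c+r*np.array([np.cos(a),np.sin(a)])+(.016+gap)*np.array([-np.sin(a),np.cos(a)]);return (*p,.10,phi+90)
rows([tool(78.2-t,g) for t,g in [(0,.005),(0,0)]+[(k,0) for k in range(4,81,4)]])
E
```

```text
time_s: 3.28
tool_pos: [0.5448, -0.0196, 0.0996]
orientation: [-0.001, 0.103, 0.995, 0.0]
ft_force: [-1.1, 0.4, 0.5]
opening: 0.0001
grasp_force: 0.0
now 3.325 [ 0.5455 -0.0196  0.1004] F [0.3 0.1 0.1] open -3.1225735067489624e-05
-0.26 0.01 0.02 0.0 0.0 -0.0
-0.46 0.01 0.02 0.0 0.0 -0.0
-0.63 0.05 0.02 0.0 0.0 0.5
-0.8 0.07 0.02 0.0 0.0 1.0
-0.98 0.09 0.02 0.0 0.0 1.5
-1.15 0.09 0.02 0.0 0.0 2.0
-1.32 0.08 0.02 0.0 0.0 2.5
-1.49 0.06 0.02 0.0 0.0 3.0
-1.66 0.03 0.02 0.0 0.0 3.5
-1.83 -0.02 0.02 0.0 0.0 4.0
-2.0 -0.07 0.02 0.0 0.0 4.5
-2.16 -0.14 0.02 0.0 0.0 5.0
-2.31 -0.22 0.02 0.0 0.0 5.5
-2.46 -0.31 0.02 0.0 0.0 6.0
-2.6 -0.41 0.02 0.0 0.0 6.5
-2.74 -0.52 0.02 0.0 0.0 7.0
-2.86 -0.64 0.02 0.0 0.0 7.5
-2.98 -0.76 0.02 0.0 0.0 8.0
-3.09 -0.9 0.02 0.0 0.0 8.5
-3.19 -1.04 0.02 0.0 0.0 9.0
-3.28 -1.19 0.02 0.0 0.0 9.5
-3.36 -1.34 0.02 0.0 0.0 10.0
```

View pics/w2.png

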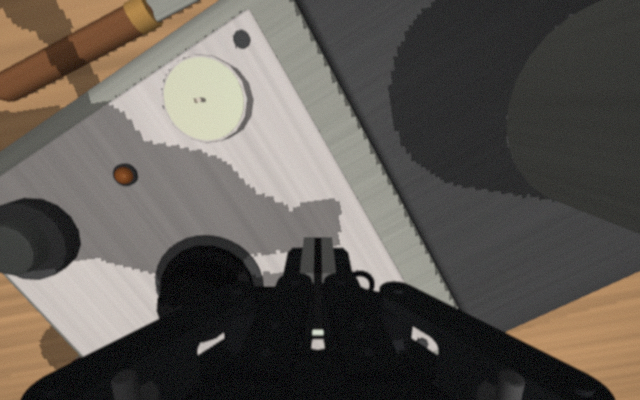

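The fingertips are at (318,260) on the counter-clockwise side of the tab, clear of the tealight (203,98) and the jug. I'll push the first step now.

```bash
python3 -m handwheel '-.26 .01 0 0 0 0 1; -.46 .01 0 0 0 0 1; -.63 .05 0 0 0 .5 1; -.8 .07 0 0 0 1 1; -.98 .09 0 0 0 1.5 1; -1.15 .09 0 0 0 2 1; -1.15 .09 0 0 0 2 1'
python3 -m handwheel '0 0 0 0 0 0 1'
python3 - <<'E'
from h import *
for n in ("scene","side"):cv2.imwrite(f"pics/{n}2.png",bot.get_image(n))
c=np.array([.5603,-.0838])
def tool(phi,gap,r=.060):
    a=np.radians(phi);p=c+r*np.array([np.cos(a),np.sin(a)])+(.016+gap)*np.array([-np.sin(a),np.cos(a)]);return (*p,.10,phi+90)
rows([tool(78.2-t,0) for t in range(16,81,4)])
a=cv2.imread("pics/scene2.png")[170:270,225:345]; b=cv2.imread("pics/side2.png")[155:255,280:400]
cv2.imwrite("pics/z2.png",cv2.resize(np.vstack([a,b]),None,fx=3,fy=3,interpolation=cv2.INTER_CUBIC))
E
```

```text
time_s: 4.2
tool_pos: [0.5739, -0.0229, 0.1005]
orientation: [-0.0, 0.24, 0.971, 0.0]
ft_force: [-0.8, 1.9, 2.1]
opening: 0.0
grasp_force: 1.2
time_s: 4.32
tool_pos: [0.5738, -0.023, 0.1003]
orientation: [0.0, 0.24, 0.971, 0.0]
ft_force: [-1.7, 0.4, 1.2]
opening: -0.0002
grasp_force: 1.1
now 4.425 [ 0.5737 -0.0231  0.1001] F [-1.   2.2  1.1] open -0.00018540542221046934
-0.02 0.0 0.01 0.0 0.0 0.0
-0.19 0.04 0.01 0.0 0.0 0.5
-0.36 0.07 0.01 0.0 0.0 1.0
-0.53 0.08 0.01 0.0 0.0 1.5
-0.7 0.08 0.01 0.0 0.0 2.0
-0.88 0.08 0.01 0.0 0.0 2.5
-1.05 0.05 0.01 0.0 -0.0 3.0
-1.22 0.02 0.01 0.0 -0.0 3.5
-1.39 -0.02 0.01 0.0 -0.0 4.0
-1.55 -0.08 0.01 0.0 -0.0 4.5
-1.71 -0.15 0.01 0.0 -0.0 5.0
-1.86 -0.23 0.01 0.0 -0.0 5.5
-2.01 -0.32 0.01 0.0 -0.0 6.0
-2.15 -0.42 0.01 0.0 -0.0 6.5
-2.29 -0.53 0.01 0.0 -0.0 7.0
-2.41 -0.65 0.01 0.0 -0.0 7.5
-2.53 -0.77 0.01 0.0 -0.0 8.0
```

View pics/z2.png

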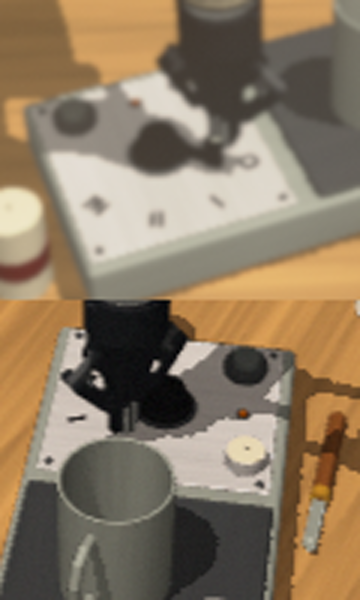

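The fingers are against the tab (scene zoom (215,150)), the force is about 2 N, and the lever is starting to turn. I'll carry on round the arc.

```bash
python3 -m handwheel '-.19 .04 0 0 0 .5 1; -.36 .07 0 0 0 1 1; -.53 .08 0 0 0 1.5 1; -.7 .08 0 0 0 2 1; -.88 .08 0 0 0 2.5 1; -1.05 .05 0 0 0 3 1'
python3 -m handwheel '-.17 0 0 0 0 .5 1; -.34 0 0 0 0 1 1' >/dev/null
python3 - <<'E'
from h import *
c=np.array([.5603,-.0838])
def tool(phi,gap,r=.060):
    a=np.radians(phi);p=c+r*np.array([np.cos(a),np.sin(a)])+(.016+gap)*np.array([-np.sin(a),np.cos(a)]);return (*p,.10,phi+90)
rows([tool(78.2-t,0) for t in range(48,81,4)])
cv2.imwrite("pics/scene3.png",bot.get_image("scene"))
E
```

```text
time_s: 5.18
tool_pos: [0.5984, -0.035, 0.1002]
orientation: [0.001, 0.438, 0.899, -0.0]
ft_force: [-0.3, -0.7, 0.2]
opening: -0.0001
grasp_force: 0.0
now 5.425 [ 0.6036 -0.0405  0.1002] F [0.9 5.1 1.3] open 0.000288409897382589
0.01 0.03 0.01 0.02 -0.0 -0.02
-0.15 0.07 0.01 0.02 -0.0 0.48
-0.33 0.1 0.01 0.02 -0.0 0.98
-0.5 0.11 0.01 0.02 -0.0 1.48
-0.67 0.12 0.01 0.02 -0.0 1.98
-0.85 0.11 0.01 0.02 -0.0 2.48
-1.02 0.09 0.01 0.02 -0.0 2.98
-1.19 0.05 0.01 0.02 -0.01 3.48
-1.35 0.01 0.01 0.02 -0.01 3.98
```

```bash
python3 -m handwheel '-.15 .05 0 0 0 .5 1; -.33 .08 0 0 0 1 1; -.42 .09 0 0 0 1.25 1; -.5 .1 0 0 0 1.5 1; -.58 .1 0 0 0 1.75 1; -.67 .1 0 0 0 2 1; -.76 .1 0 0 0 2.25 1; -.76 .1 0 0 0 2.25 1'
python3 - <<'E'
from h import *
c=np.array([.5603,-.0838])
def tool(phi,gap,r=.060):
    a=np.radians(phi);p=c+r*np.array([np.cos(a),np.sin(a)])+(.016+gap)*np.array([-np.sin(a),np.cos(a)]);return (*p,.10,phi+90)
rows([tool(78.2-66,.03),(*tool(78.2-66,.03)[:2],.25,78.2+24)])
E
```

```text
time_s: 6.48
tool_pos: [0.6145, -0.0567, 0.1]
orientation: [0.0, 0.628, 0.778, -0.0]
ft_force: [-1.0, 0.3, -0.4]
opening: 0.0001
grasp_force: 0.0
now 6.475 [ 0.6145 -0.0567  0.1   ] F [-1.   0.3 -0.4] open 5.465251176880835e-05
1.24 0.05 -0.0 -0.0 0.0 -0.01
1.24 0.05 -6.0 -0.0 0.0 -0.01
```

The force has dropped to zero, so the selector has snapped. I'll back off, rise and check.

```bash
python3 -m handwheel '.5 0 0 0 0 0 1; 1 0 0 0 0 0 1; 1 0 -2 0 0 0 1; 1 0 -4 0 0 0 1; 1 0 -6 0 0 0 1; 3 0 -8 0 0 0 1; 5 0 -8 0 0 0 1; 6 0 -8 0 0 0 1; 6 0 -8 0 0 0 1'
python3 - <<'E'
from h import *
a=[bot.get_image(n) for n in ("scene","side")];s=bot.sense();w=bot.get_image("wrist")
f=lambda i:cv2.resize(i,(360,300),interpolation=cv2.INTER_CUBIC)
cv2.imwrite("pics/z3.png",np.hstack([np.vstack([f(a[0][170:270,225:345]),f(a[1][155:255,280:400])]),cv2.resize(w,(440,275)) if 0 else cv2.copyMakeBorder(cv2.resize(w,(440,275)),0,325,0,0,0)]))
cv2.imwrite("pics/w3.png",w)
rows([(.5089,-.1641,.25,78.2+24),(.5089,-.1641,.11,78.2+24)])
E
```

```text
time_s: 7.6
tool_pos: [0.5818, 0.093, 0.3002]
orientation: [-0.0, 0.626, 0.78, 0.0]
ft_force: [-0.4, 0.8, 0.1]
opening: -0.0002
grasp_force: 0.0
now 7.75 [0.5826 0.0901 0.2997] F [-0.9 -0.6  0.1] open 1.9448005735202184e-05
-9.31 -5.03 2.0 -0.0 0.0 0.0
-9.31 -5.03 7.6 -0.0 0.0 0.0
```

View pics/z3.png

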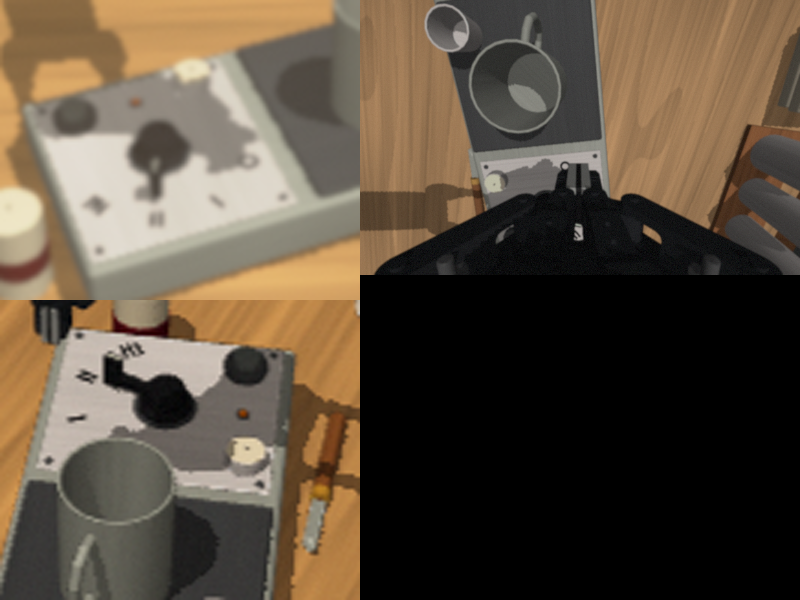

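In the scene view the lever points at the two-bar mark (156,218), and in the side view the tab is at (113,368). I'll compare that with the prediction for each click.

```bash
python3 - <<'E'
from h import *
c=np.array([.5603,-.0838])
for t in (60,80,100,120):
    a=np.radians(78.2-t);u=[np.cos(a),np.sin(a)]
    for z in (.11,.076):
        P=np.r_[c+.057*np.array(u),z];print(t,z,((proj("scene",P)[0]-[225,170])*3).round(0),((proj("side",P)[0]-[280,155])*3+[0,300]).round(0))
E
```

```text
60 0.11 [175. 160.] [105. 368.]
60 0.076 [177. 186.] [105. 393.]
80 0.11 [153. 163.] [111. 354.]
80 0.076 [156. 190.] [111. 380.]
100 0.11 [132. 161.] [124. 343.]
100 0.076 [134. 188.] [124. 369.]
120 0.11 [113. 154.] [142. 336.]
120 0.076 [116. 180.] [141. 362.]
```

The observed tab matches 80° (two bars). Next, the start key.

```bash
python3 -m handwheel '-2 -1 0 0 0 0 1; -4 -2.1 0 0 0 0 1; -6 -3.2 0 0 0 0 1; -8 -4.3 0 0 0 0 1; -9.3 -5.03 0 0 0 0 1; -9.3 -5.03 2 0 0 0 1; -9.3 -5.03 4 0 0 0 1; -9.3 -5.03 6 0 0 0 1; -9.3 -5.03 7 0 0 0 1; -9.3 -5.03 7.6 0 0 0 1; -9.3 -5.03 7.6 0 0 0 1'
python3 - <<'E'
from h import *
b=bot.get_image("side");a=bot.get_image("scene")
f=lambda i:cv2.resize(i,(400,333),interpolation=cv2.INTER_CUBIC)
cv2.imwrite("pics/z4.png",np.hstack([f(a[150:250,205:325]),f(b[120:220,300:420])]))
rows([(.5089,-.1641,.0965,78.2+24)])
E
```

```text
time_s: 9.12
tool_pos: [0.5083, -0.1639, 0.1091]
orientation: [-0.001, 0.628, 0.778, -0.0]
ft_force: [0.0, 0.2, 1.7]
opening: -0.0001
grasp_force: 0.0
now 9.225 [ 0.5099 -0.1642  0.1111] F [-0.3  0.2  1.2] open -1.0580032258832121e-05
0.01 -0.04 0.58 0.01 0.01 -0.0
```

View pics/z4.png

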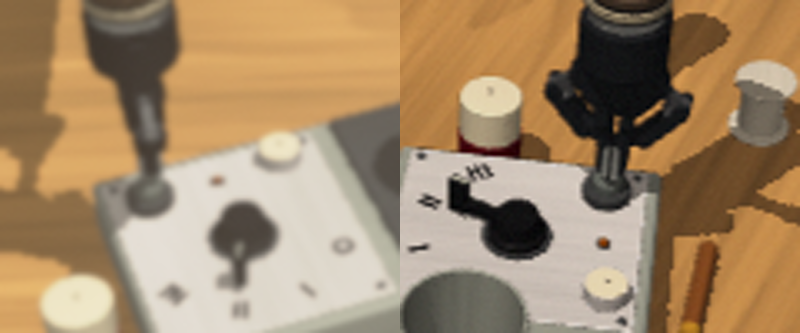

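The fingertips are centred over the key (scene (150,185), side (607,180)). Now I press in small steps.

```bash
python3 -m handwheel '0 0 .3 0 0 0 1; 0 0 .5 0 0 0 1; 0 0 .6 0 0 0 1; 0 0 .6 0 0 0 1'
python3 -m handwheel '0 0 .08 0 0 0 1; 0 0 .08 0 0 0 1'
python3 -m handwheel '0 0 .08 0 0 0 1; 0 0 .08 0 0 0 1'
```

```text
time_s: 9.72
tool_pos: [0.5098, -0.1637, 0.0957]
orientation: [0.001, 0.628, 0.778, 0.0]
ft_force: [1.2, -1.4, 4.5]
opening: -0.0001
grasp_force: 1.9
time_s: 9.98
tool_pos: [0.5098, -0.1637, 0.094]
orientation: [0.001, 0.628, 0.778, 0.0]
ft_force: [-1.1, 0.2, 7.5]
opening: -0.0001
grasp_force: 3.6
time_s: 10.22
tool_pos: [0.5099, -0.1637, 0.0938]
orientation: [0.0, 0.628, 0.778, 0.0]
ft_force: [-4.1, 1.7, 19.1]
opening: 0.0002
grasp_force: 9.0
```

It hit a hard stop at 19 N. I'll release in steps and read the spring curve to confirm the full 6 mm of travel.

```bash
for i in 1 2 3 4 5; do python3 -m handwheel '0 0 -.08 0 0 0 1; 0 0 -.08 0 0 0 1; 0 0 -.08 0 0 0 1' | egrep 'pos|force'; done
```

```text
tool_pos: [0.5098, -0.1637, 0.094]
ft_force: [-0.3, 0.2, 8.5]
grasp_force: 3.8
tool_pos: [0.5098, -0.1637, 0.0953]
ft_force: [2.2, -0.8, 3.2]
grasp_force: 2.0
tool_pos: [0.509, -0.1634, 0.0969]
ft_force: [2.7, -1.1, 3.0]
grasp_force: 1.6
tool_pos: [0.5085, -0.1632, 0.0987]
ft_force: [1.1, -0.3, 0.4]
grasp_force: 1.1
tool_pos: [0.5081, -0.1631, 0.1004]
ft_force: [0.2, -0.6, 0.3]
grasp_force: 0.0
```

The force fades out at about 0.0997, and the stop was at 0.0938. That is the full 6 mm, and the key is back up. I'll retreat and check once more.

```bash
python3 -m handwheel '0 0 -1 0 0 0 1; 0 0 -3 0 0 0 1; 0 0 -5 0 0 0 1; 0 0 -7 0 0 0 1; 0 3 -9 0 0 0 1; 0 5 -9 0 0 0 1; 0 5 -9 0 0 0 1; 0 5 -9 0 0 0 1'
python3 - <<'E'
from h import *
b=bot.get_image("side");a=bot.get_image("scene")
f=lambda i:cv2.resize(i,(400,333),interpolation=cv2.INTER_CUBIC)
cv2.imwrite("pics/z5.png",np.hstack([f(a[160:260,215:335]),f(b[130:230,290:410])]))
E
```

```text
time_s: 13.1
tool_pos: [0.6307, -0.1367, 0.3247]
orientation: [-0.001, 0.628, 0.779, -0.001]
ft_force: [0.4, 0.9, -1.3]
opening: 0.0
grasp_force: 0.0
```

View pics/z5.png

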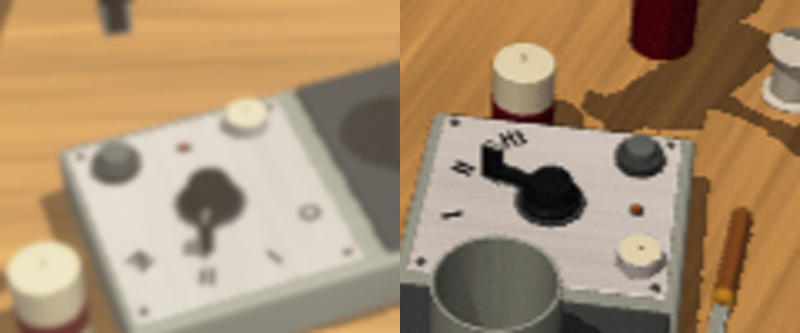

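The selector is at two bars (scene (205,230)), the key is back up (115,160), and everything else is where it was. Handing in.

```bash
python3 -c "
from station import bot
print(bot.finish_job())"
```

```text
the job is handed in; nothing more can be done
None
```

The job is handed in: the selector is clicked in at two bars, and the start key was then pressed to its stop and came back up. The panel's small lamp looked unchanged in the last picture, so I go by the key's full 6 mm travel, not a start signal; nothing else was moved.

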